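# Check a cam on the light box

## Task

Find the cam in the sorting tray that has the same shape as the sample on the cork card, and set it down gently, shaft up, in the middle of the light box's white window. Then flip the light box's lamp toggle over to its other side, towards the window, to switch the lamp on. Leave the samples, the other two cams and everything else on the bench where they are.

Things in the scene. Friction and masses are not known exactly. Their poses are not given: they have to be found in the camera images.
- lightbox: Grey light box, 170 (its x) x 260 (its y) x 50 mm, fixed to the bench. Origin at the centre of its underside. Its white window is at its +y end, the lamp toggle at its -y end.
- window (a point): Centre of the white square window (140 x 140 mm) on top of the light box, on its upper surface, 52 mm above the bench; axes as the light box, z up.
- lamp_toggle (a joint): Lamp toggle, a steel bat of 8 to 12 mm diameter on the light box. 0 = upright, -0.42 rad = off, leaning away from the window (the light box's -y; it starts here), +0.42 rad = on, leaning towards the window (+y). Over-centre spring: it snaps to whichever side of upright it is on. A push of about 5 N half-way up the bat flips it; it stops rigidly at both ends.
- toggle_pivot (a point): Pivot of the lamp toggle, on its centre line, 54 mm above the bench, 4 mm above the light box's 50 mm high deck (a fixed collar, 10 mm radius, reaches 57 mm above the bench). The bat swings in the light box's y-z plane about it.
- toggle_tip (a point): Centre of the bat's round end (6 mm radius), 42 mm from the pivot along the bat.
- tray: Grey plastic sorting tray, 120 (its x) x 320 (its y) x 18 mm high, fixed, floor 4 mm above the bench, walls 4 mm thick, three equal bins side by side along its y, one cam in each, in any order. Origin at the centre of its underside.
- card_mid (a point): Centre of the top of the cork card (90 x 90 x 3 mm, fixed) beside the tray, on which the sample lies; 3 mm above the bench.
- cam_two_mid (a point): Centre, half-way up (22.5 mm above its underside), on the shaft's axis, of the cam lying in one of the tray's bins, with two opposite arms. Cast-aluminium cam: flat plate 10 mm thick with two opposite rounded arms (each 16 mm wide, reaching 34 mm from the axis), and a round stub shaft 20 mm across standing up from its middle to 45 mm above its underside; 90 g, loose, shaft upward.
- cam_three_mid (a point): Centre, half-way up (22.5 mm above its underside), on the shaft's axis, of the cam lying in one of the tray's bins, with three evenly spread arms. Cast-aluminium cam: flat plate 10 mm thick with three evenly spread rounded arms (each 16 mm wide, reaching 34 mm from the axis), and a round stub shaft 20 mm across standing up from its middle to 45 mm above its underside; 90 g, loose, shaft upward.
- cam_four_mid (a point): Centre, half-way up (22.5 mm above its underside), on the shaft's axis, of the cam lying in one of the tray's bins, with four (cross-shaped) arms. Cast-aluminium cam: flat plate 10 mm thick with four (cross-shaped) rounded arms (each 16 mm wide, reaching 34 mm from the axis), and a round stub shaft 20 mm across standing up from its middle to 45 mm above its underside; 90 g, loose, shaft upward.
- sample_two_mid (a point): Centre, half-way up (22.5 mm), of a sample cam of the same make and size with two opposite arms. One of the three samples lies on the cork card: that is the sample to match; the other two lie on the dark wooden board at the back. Not to be moved.
- sample_three_mid (a point): Centre, half-way up (22.5 mm), of a sample cam of the same make and size with three evenly spread arms. One of the three samples lies on the cork card: that is the sample to match; the other two lie on the dark wooden board at the back. Not to be moved.
- sample_four_mid (a point): Centre, half-way up (22.5 mm), of a sample cam of the same make and size with four (cross-shaped) arms. One of the three samples lies on the cork card: that is the sample to match; the other two lie on the dark wooden board at the back. Not to be moved.
- dropper: Bystander: amber bottle, 36 mm across, 75 mm tall, standing beyond the light box. Origin: centre of underside.
- weight: Bystander: brass cylinder, 34 mm across, 36 mm tall, standing beyond the tray near the card. Origin: centre of underside.
- dish: Bystander: shallow glass dish, 84 mm across, 16 mm high, on the robot's side of the table. Origin: centre of underside.
- beaker: Bystander: glass beaker, 66 mm across, 85 mm tall, at the robot's right. Origin: centre of underside.
- screwdriver: Bystander: screwdriver, 160 mm long, lying on the robot's side of the table.
Not all that is in view belongs to the job. What is shaped like the part that bears sample_two_mid but red or turquoise is not meant.

How it is judged:
By the outcome, as a careful person would: the job done as asked, in the order asked, and still so for the second after the job is handed in, with the robot touching nothing.
It also fails if it takes over 45 s, if anything falls off the work surface, if the arm or the gripper's body presses on something with over 40 N, if the wrist force passes 120 N, or if a joint passes its speed limit or range.

## Robot

A 7-joint arm with a two-finger parallel gripper is mounted at the origin on the work surface. World frame = base frame: x ahead of the robot, y to its left, z up, the work surface at z = 0. Lengths are in m, angles in rad, forces in N, time in s.
With the tool pointing down it reaches from about 0.425 to 0.875 m from the base axis. Payload 8.4 kg.
Tool frame: the origin (TCP) lies midway between the tips of the shut fingers; the grasp point (between the pads) lies grasp_offset behind it (grasp_offset is the distance from the TCP to the grasp point, in m); x points along the fingers, z is the direction in which the jaws open and shut, and the axes are right-handed (so a half turn about x gives the same grasp; the last joint's range is limited). The gripper opens to 85 mm and grips with 20 to 120 N. Pads are 22 mm wide; open, the fingers measure 114 mm over their backs; the gripper's body (76 mm by 85 mm) begins 54 mm behind the grasp point. The pads swing forward as they close: fully open they stand 13 mm farther back than shut.
Start: joints at [1.052, 0.333, 0.04, 1.465, -0.013, 1.343, -0.059], TCP at [0.265, -0.594, 0.205] pointing down, gripper open.
Joint ranges: [-2.58, 2.58], [-0.38, 2.09], [-1.3, 1.39], [0.25, 2.4], [-1.5, 4.64], [0.08, 2.09], [-2.65, 2.65]. Speed limits (rad/s): [2.22, 2.22, 2.79, 2.79, 3.14, 3.14, 3.14].

## Interface

Orientations are given as a unit quaternion [w, x, y, z].
In Python, from station import sense, camera, camera_params, close_job, grasp_offset gives the robot as it stands.
- The arm moves only by the shell command python3 -m inch 'ROWS'. ROWS is JSON, a list of rows, each an object with "delta_pos": the shift along the tool's x, y, z normalised to -1 to 1, where 1 is 400 mm, a list of three; "twist": the turn, a rotation vector about the tool's x, y, z normalised to -1 to 1, where 1 is 90 degrees, a list of three; "fingers": the gripper command: -1 is fully open, 1 is shut, values between are in proportion. In form: [{"delta_pos": [dx, dy, dz], "twist": [rx, ry, rz], "fingers": fingers}, ...]. A call has 1 to 20 rows; each row is the pose to reach, as a shift and turn from the pose measured when the call began, along the tool's axes at that moment; what a row does not reach only later rows make up. A row lasts 1/12 s, in which the tool goes at most 41.7 mm and 7.16 degrees, less where a joint would pass 70% of its speed; a pose out of reach is approached as far as the arm can. A call with a number of a shift or a turn outside -1 to 1 is refused whole. A call with a gripper value outside its range is refused whole. The fingers move at their own pace and stop on an object; the grip force is fixed at half the most. Time passes only in rows, so rows that repeat a pose let the fingers close. It gives the time, the measured TCP pose, the force and the opening at its end, in the units of the state.
- sense(): the state, without advancing time (a new reading comes with each control period).
- camera(name): name is "scene" or "top"; returns the picture (420x560x3 uint8, blue, green, red); there is no depth.
- camera_params(name): a dict with "mtx" (3x3 intrinsics, pixels), "world_from_camera" (4x4, takes a point from camera to world coordinates). Camera axes: x right, y up, looking along -z (the intrinsics and any distortion apply to the point x, -y, -z); pixel columns grow to the right and rows downward; lengths in m; the calibration is good to about 2 mm. A picture is of the moment at which its call begins. camera_params takes no time and is no camera call.
- close_job(): hands the job in, once; it reports no verdict.
The state is a dict: "time_s": time; "qpos": joint angles; "qd": joint speeds; "joint_efforts": joint torques, N m; "tool_pos": TCP position; "ee_rot": TCP orientation; "wrist_force": force on the tool from outside, world axes, zero at the start; "ft_torque": the same for the moment, N m; "grip_width": opening from 0.0 (shut) to 1.0 (fully open).
Only numpy, scipy, OpenCV 4.12 (cv2) and the standard library are available. Lean on these libraries where they do the work, as an engineer would, in place of code of your own. Each camera call takes 0.05 s, during which the arm holds its last target.

## Working session

There is one attempt and no reset: what is moved stays moved. The work goes in short steps, Python scripts to look and compute and a shell command to move; the robot and the scene stay as the last step left them, time stands still between calls to the robot, and variables do not carry over. Pictures are saved under pics/ and viewed, and the job is handed in when it is done.

```bash
mkdir -p pics; python3 - <<'E'
from station import *
import cv2
print(sense()); print(grasp_offset)
for n in("scene","top"):
    cv2.imwrite(f"pics/{n}0.png",camera(n)); print(n,camera_params(n))
E
```

```text
{'time_s': 0.0, 'qpos': array([ 1.05175594,  0.33391631,  0.03984215,  1.46628696, -0.01341533,
        1.34329782, -0.05848964]), 'qd': array([-0.00238987,  0.00021767, -0.00260919, -0.00067477, -0.0015598 ,
        0.00087938, -0.00067412]), 'joint_efforts': array([ 1.95258972e-04, -6.58552694e+01,  1.36572618e+00, -4.05568099e+01,
        1.67387567e-02,  1.23605804e-02, -3.08920266e-05]), 'tool_pos': array([ 0.26473703, -0.59309005,  0.20450968]), 'ee_rot': array([ 0.59271499,  0.38511702,  0.59372146, -0.38453694]), 'wrist_force': array([-0.08898708, -0.78199874, -0.49629434]), 'ft_torque': array([-0.00402637,  0.01601172,  0.00626189]), 'grip_width': 0.9984632490024862}
0.0187
scene {'mtx': array([[471.36694533,   0.        , 284.20714379],
       [  0.        , 471.36694533, 204.63008925],
       [  0.        ,   0.        ,   1.        ]]), 'world_from_camera': array([[-0.67851344, -0.39578183,  0.61885075,  1.3994787 ],
       [ 0.73450484, -0.35285306,  0.5796528 ,  0.71186774],
       [-0.01105267,  0.84785108,  0.53011921,  0.83595554],
       [ 0.        ,  0.        ,  0.        ,  1.        ]])}
top {'mtx': array([[473.14617927,   0.        , 280.40130046],
       [  0.        , 473.14617927, 208.65098265],
       [  0.        ,   0.        ,   1.        ]]), 'world_from_camera': array([[ 0.02758961,  0.99459836, -0.10006459,  0.42384252],
       [-0.99960772,  0.02793326,  0.00203459, -0.09314819],
       [ 0.00481873,  0.0999692 ,  0.99497886,  1.23707186],
       [ 0.        ,  0.        ,  0.        ,  1.        ]])}
```

View pics/scene0.png

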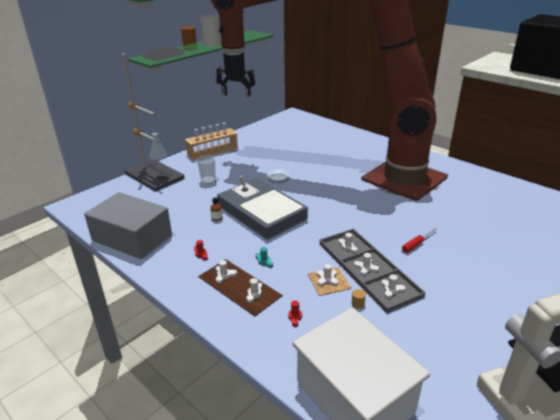

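View pics/top0.png

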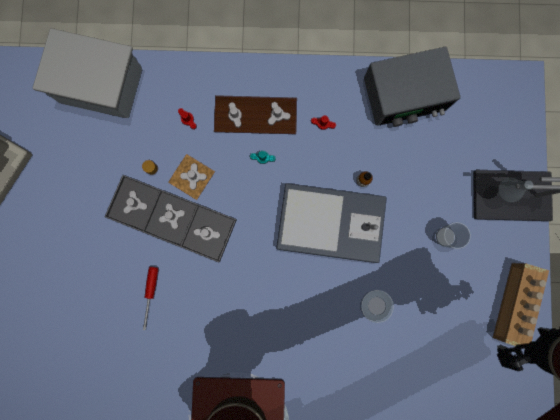

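```bash
python3 - <<'E'
import cv2,numpy as np
t=cv2.imread("pics/top0.png")
a=cv2.resize(t[145:265,100:240],None,fx=5,fy=5,interpolation=3)
cv2.imwrite("pics/a.png",a)
b=cv2.resize(t[175:270,265:395],None,fx=6,fy=6,interpolation=3)
cv2.imwrite("pics/b.png",b)
s=cv2.imread("pics/scene0.png")
cv2.imwrite("pics/c.png",cv2.resize(s[225:310,295:430],None,fx=5.5,fy=5.5,interpolation=3))
E
```

```text
(no output)
```

View pics/a.png

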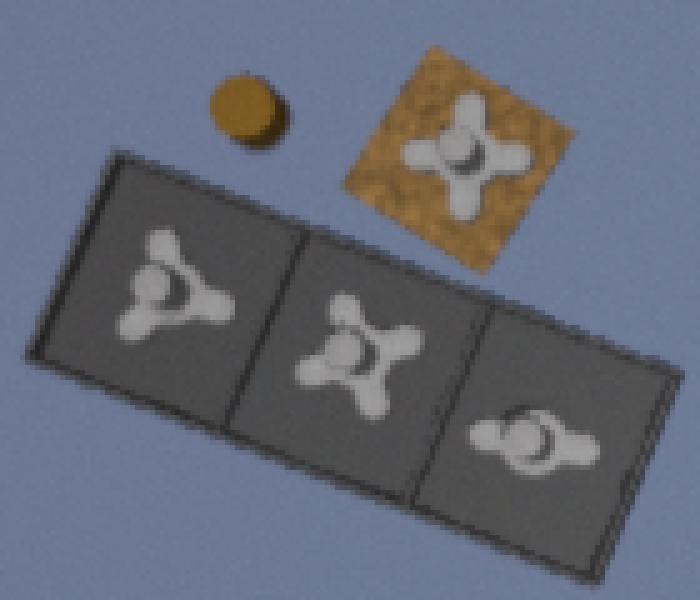

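View pics/b.png

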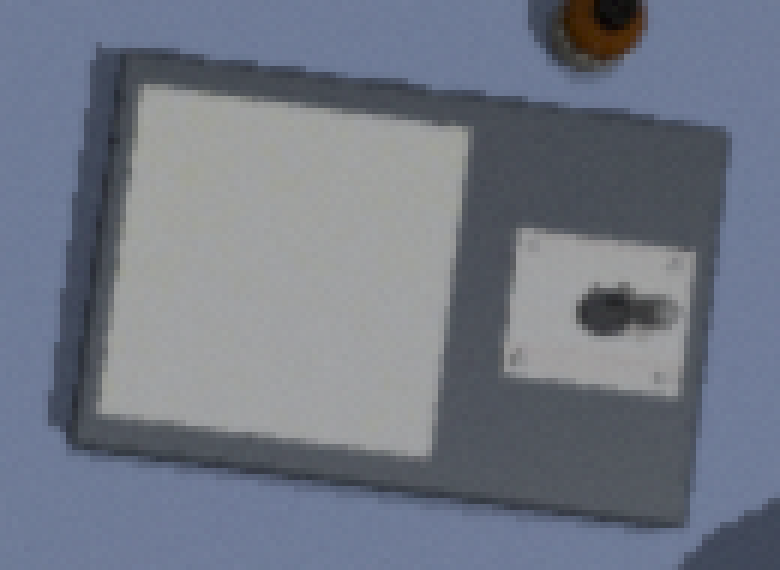

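View pics/c.png

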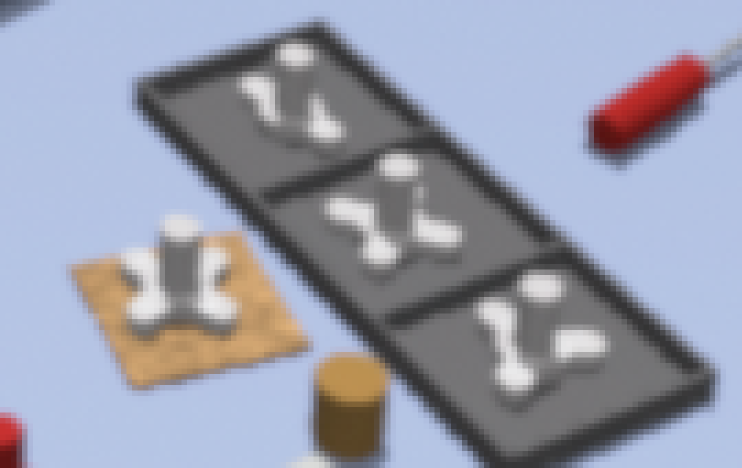

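The sample on the cork card (top ~(193,176)) has four arms. Tray candidates in the top view are three-arm (131,202), four-arm (171,216) and two-arm (206,233). The four-arm cam in the middle bin matches, and the scene crop agrees. Next: measure.

```bash
cat > h.py <<'E'
import numpy as np
from station import *
from scipy.spatial.transform import Rotation as R
def ray(n,u,v):
    p=camera_params(n);K=p["mtx"];T=p["world_from_camera"]
    d=np.array([(u-K[0,2])/K[0,0],-(v-K[1,2])/K[1,1],-1.])
    return T[:3,3],T[:3,:3]@d
def atz(n,u,v,z):
    o,d=ray(n,u,v);return o+d*(z-o[2])/d[2]
def proj(n,P):
    p=camera_params(n);K=p["mtx"];T=p["world_from_camera"]
    c=T[:3,:3].T@(np.array(P)-T[:3,3]);return np.array([K[0,2]+K[0,0]*c[0]/-c[2],K[1,2]-K[1,1]*c[1]/-c[2]])
def tcp():
    s=sense();q=s["ee_rot"];return s["tool_pos"],R.from_quat(np.r_[q[1:],q[0]])
def goal(P,yaw=None,down=True):
    # rows units: delta to tcp position P; jaw axis z at yaw (world) tool x down
    p,r=tcp();d=r.inv().apply(np.array(P)-p)
    print("delta_pos",np.round(d/0.4,4))
    if yaw is not None:
        best=None
        for y in(yaw,yaw+np.pi):
            x=np.array([0,0,-1.]);z=np.array([np.cos(y),np.sin(y),0]);Y=np.cross(z,x)
            g=R.from_matrix(np.c_[x,Y,z]);w=(r.inv()*g).as_rotvec()
            if best is None or np.linalg.norm(w)<np.linalg.norm(best):best=w
        print("twist",np.round(best/(np.pi/2),4),"deg",np.degrees(np.linalg.norm(best)))
E
python3 - <<'E'
from h import *
c=lambda u,v,f,ox,oy:((u+.5)/f-.5+ox,(v+.5)/f-.5+oy)
A=lambda u,v,z:atz("top",*c(u,v,5,100,145),z)
B=lambda u,v,z:atz("top",*c(u,v,6,265,175),z)
r=lambda x:np.round(x,4)
print("shaft top",r(A(346,352,.049)),"scene",r(atz("scene",*c(399,166,5.5,295,225),.049)))
tips=[A(*t,.014) for t in((345,305),(405,340),(375,405),(310,372))]
print("tips",r(tips),"mean",r(np.mean(tips,0)))
W=[B(*t,.052) for t in((138,87),(471,127),(432,459),(97,413))]
W=np.array(W);print("win",r(W),r(W.mean(0)),[np.linalg.norm(W[i]-W[i-1]) for i in range(4)])
print("collar",r(B(603,310,.057)))
yd=(W[0]+W[3]-W[1]-W[2]);print("ydir deg",np.degrees(np.arctan2(yd[1],yd[0])))
xd=W[0]+W[1]-W[2]-W[3];print("xdir deg",np.degrees(np.arctan2(xd[1],xd[0])))
for t in((100,60),):pass
for q in((119,152),(684,375),(597,582),(33,357)): print("tray",r(A(*q,.018)))
for i in ((0,2),(1,3)):
    d=tips[i[0]]-tips[i[1]];print("arm",np.degrees(np.arctan2(d[1],d[0])),np.linalg.norm(d))
p,q=tcp();print(p,q.as_matrix().round(3))
E
```

```text
shaft top [0.5194 0.1848 0.049 ] scene [0.5191 0.1897 0.049 ]
tips [[0.5467 0.1948 0.014 ]
 [0.5293 0.1628 0.014 ]
 [0.4951 0.1766 0.014 ]
 [0.5113 0.2111 0.014 ]] mean [0.5206 0.1863 0.014 ]
win [[ 0.5932 -0.1123  0.052 ]
 [ 0.5802 -0.2529  0.052 ]
 [ 0.4405 -0.2387  0.052 ]
 [ 0.4558 -0.0989  0.052 ]] [ 0.5174 -0.1757  0.052 ] [np.float64(0.1381222313417728), np.float64(0.14118538634141062), np.float64(0.14038282164670318), np.float64(0.14067373030856287)]
collar [ 0.5043 -0.3084  0.057 ]
ydir deg 84.24813886079976
xdir deg -5.714437269907234
tray [0.623  0.3155 0.018 ]
tray [0.5148 0.0172 0.018 ]
tray [0.4074 0.0577 0.018 ]
tray [0.5148 0.3533 0.018 ]
arm 19.40955146500048 0.05462711483525001
arm -69.56542710302801 0.05156071571842242
[ 0.2647343  -0.59314123  0.20460961] [[-0.001  0.913  0.408]
 [ 0.001  0.408 -0.913]
 [-1.    -0.    -0.001]]
```

```bash
python3 -c "
from h import *
goal([.52,-.2,.2],np.radians(-5.7))"; python3 -m inch --help 2>&1 | head -5
```

```text
delta_pos [ 0.0124  0.9833 -0.6374]
twist [-6.694e-01 -9.000e-04 -5.000e-04] deg 60.24990617623942
invalid input: not JSON, or not a number
```

```bash
python3 -m inch '[{"delta_pos":[0,0.983,-0.637],"twist":[-0.669,0,0],"fingers":-1},{"delta_pos":[0,0.983,-0.637],"twist":[-0.669,0,0],"fingers":-1},{"delta_pos":[0,0.983,-0.637],"twist":[-0.669,0,0],"fingers":-1},{"delta_pos":[0,0.983,-0.637],"twist":[-0.669,0,0],"fingers":-1},{"delta_pos":[0,0.983,-0.637],"twist":[-0.669,0,0],"fingers":-1},{"delta_pos":[0,0.983,-0.637],"twist":[-0.669,0,0],"fingers":-1},{"delta_pos":[0,0.983,-0.637],"twist":[-0.669,0,0],"fingers":-1},{"delta_pos":[0,0.983,-0.637],"twist":[-0.669,0,0],"fingers":-1},{"delta_pos":[0,0.983,-0.637],"twist":[-0.669,0,0],"fingers":-1},{"delta_pos":[0,0.983,-0.637],"twist":[-0.669,0,0],"fingers":-1},{"delta_pos":[0,0.983,-0.637],"twist":[-0.669,0,0],"fingers":-1},{"delta_pos":[0,0.983,-0.637],"twist":[-0.669,0,0],"fingers":-1},{"delta_pos":[0,0.983,-0.637],"twist":[-0.669,0,0],"fingers":-1},{"delta_pos":[0,0.983,-0.637],"twist":[-0.669,0,0],"fingers":-1},{"delta_pos":[0,0.983,-0.637],"twist":[-0.669,0,0],"fingers":-1},{"delta_pos":[0,0.983,-0.637],"twist":[-0.669,0,0],"fingers":-1}]'
python3 -c "
from h import *
print(sense()['qpos'])
goal([.52,.186,.12],np.radians(-5.7))"
```

```text
time_s: 1.43
tool_pos: [0.5191, -0.2019, 0.2048]
ee_rot: [0.706, 0.037, 0.707, -0.036]
wrist_force: [-0.5, -0.5, -0.4]
grip_width: 0.996
[ 0.6248064   0.17052633 -0.37415787  1.67794613  0.0636543   1.30670252
  0.13618642]
delta_pos [ 0.2128  0.9646 -0.0969]
twist [-0.002  -0.0009 -0.0005] deg 0.20468798607482813
```

```bash
python3 -m inch '[{"delta_pos":[0.15,0.965,-0.097],"twist":[0,0,0],"fingers":-1},{"delta_pos":[0.15,0.965,-0.097],"twist":[0,0,0],"fingers":-1},{"delta_pos":[0.15,0.965,-0.097],"twist":[0,0,0],"fingers":-1},{"delta_pos":[0.15,0.965,-0.097],"twist":[0,0,0],"fingers":-1},{"delta_pos":[0.15,0.965,-0.097],"twist":[0,0,0],"fingers":-1},{"delta_pos":[0.15,0.965,-0.097],"twist":[0,0,0],"fingers":-1},{"delta_pos":[0.15,0.965,-0.097],"twist":[0,0,0],"fingers":-1},{"delta_pos":[0.15,0.965,-0.097],"twist":[0,0,0],"fingers":-1},{"delta_pos":[0.213,0.965,-0.097],"twist":[0,0,0],"fingers":-1},{"delta_pos":[0.213,0.965,-0.097],"twist":[0,0,0],"fingers":-1},{"delta_pos":[0.213,0.965,-0.097],"twist":[0,0,0],"fingers":-1},{"delta_pos":[0.213,0.965,-0.097],"twist":[0,0,0],"fingers":-1},{"delta_pos":[0.213,0.965,-0.097],"twist":[0,0,0],"fingers":-1}]'
python3 -c "
from h import *
import cv2
cv2.imwrite('pics/s1.png',cv2.resize(camera('scene')[160:310,260:440],None,fx=4,fy=4,interpolation=3))
cv2.imwrite('pics/t1.png',cv2.resize(camera('top')[145:265,100:240],None,fx=5,fy=5,interpolation=3))
goal([.52,.186,.0213],np.radians(-5.7))"
```

```text
time_s: 2.52
tool_pos: [0.5205, 0.1845, 0.12]
ee_rot: [0.706, 0.037, 0.707, -0.037]
wrist_force: [0.4, -0.3, 0.1]
grip_width: 1.002
delta_pos [ 0.248   0.0041 -0.0025]
twist [-0.0039 -0.0002 -0.0002] deg 0.35306692804564543
```

View pics/s1.png

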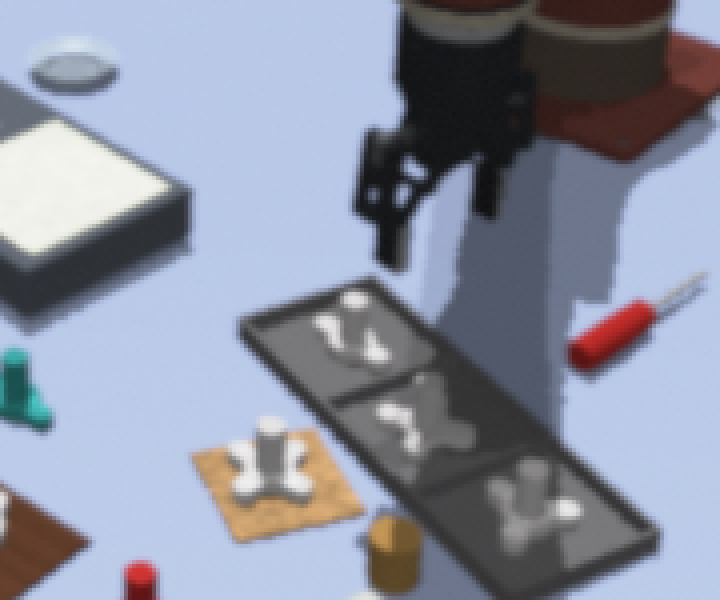

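View pics/t1.png

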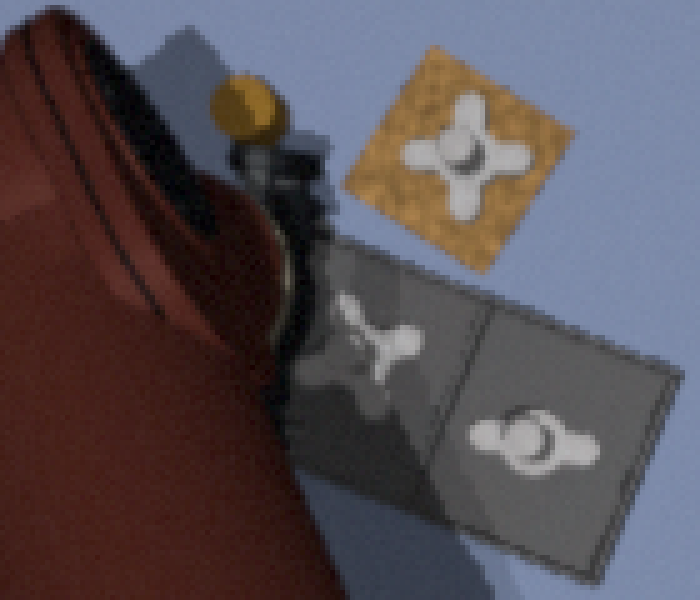

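```bash
python3 -m inch '[{"delta_pos":[0.08,0.004,-0.0025],"twist":[0,0,0],"fingers":-1},{"delta_pos":[0.15,0.004,-0.0025],"twist":[0,0,0],"fingers":-1},{"delta_pos":[0.2,0.004,-0.0025],"twist":[0,0,0],"fingers":-1},{"delta_pos":[0.245,0.004,-0.0025],"twist":[0,0,0],"fingers":-1},{"delta_pos":[0.245,0.004,-0.0025],"twist":[0,0,0],"fingers":-1},{"delta_pos":[0.245,0.004,-0.0025],"twist":[0,0,0],"fingers":-1}]'
python3 -c "
from h import *
import cv2
cv2.imwrite('pics/s2.png',cv2.resize(camera('scene')[205:305,310:430],None,fx=6,fy=6,interpolation=3))
goal([.52,.186,.0213],np.radians(-5.7))"
```

```text
time_s: 3.12
tool_pos: [0.5201, 0.1847, 0.0226]
ee_rot: [0.706, 0.038, 0.706, -0.038]
wrist_force: [0.1, 0.4, -0.3]
grip_width: 1.001
delta_pos [ 0.0057  0.0015 -0.0023]
twist [-0.0049  0.0004 -0.0004] deg 0.44091265459438184
```

View pics/s2.png

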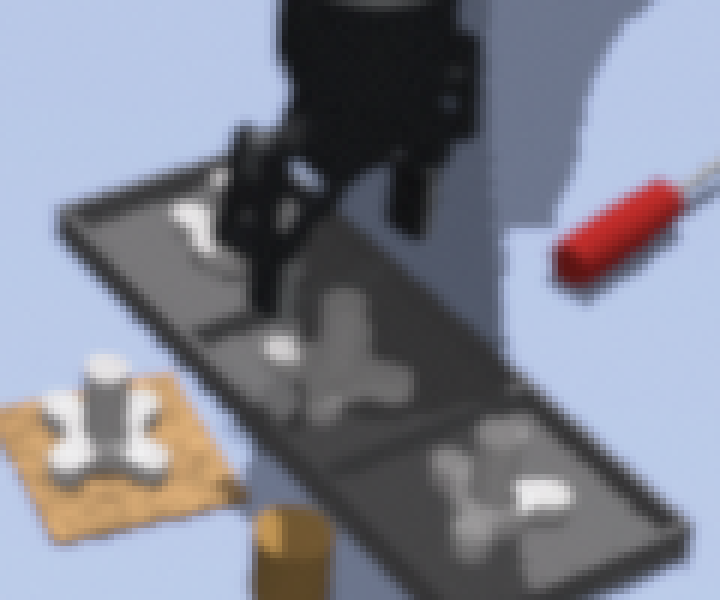

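```bash
python3 -c "
from h import *
p,r=tcp();j=r.as_matrix()[:,2];f=lambda P:((proj('scene',P)-[310,205]+.5)*6-.5).round()
for z in(.0226,.0356,.045):
  for s in(-.0425,-.057,.0425,.057,0): print(z,s,f([*(p+s*j)[:2],z]))
print(f([.52,.186,.049]),f([.52,.186,.014]),j)"
```

```text
0.0226 -0.0425 [391. 306.]
0.0226 -0.057 [411. 293.]
0.0226 0.0425 [267. 386.]
0.0226 0.057 [245. 400.]
0.0226 0 [330. 345.]
0.0356 -0.0425 [394. 284.]
0.0356 -0.057 [414. 271.]
0.0356 0.0425 [269. 363.]
0.0356 0.057 [247. 377.]
0.0356 0 [332. 322.]
0.045 -0.0425 [395. 267.]
0.045 -0.057 [416. 254.]
0.045 0.0425 [271. 346.]
0.045 0.057 [248. 360.]
0.045 0 [334. 306.]
[337. 299.] [331. 360.] [ 9.94267102e-01 -1.06922676e-01  6.86674583e-04]
```

```bash
python3 -c "
from h import *
import cv2
for z in(.12,.133,.15,.16,.17):
  print(z,[proj('scene',[.5205+s*.9945,.1845-s*.107,z]).round(1) for s in(-.057,-.0425,.0425,.057)])
i=camera('scene')[215:275,340:395];i=np.clip(i.astype(float)*1.8,0,255).astype('uint8')
cv2.imwrite('pics/s3.png',cv2.resize(i,None,fx=10,fy=10,interpolation=3))"
```

```text
0.12 [array([381.4, 224.4]), array([377.9, 226.4]), array([356.5, 239.1]), array([352.7, 241.4])]
0.133 [array([381.9, 220.3]), array([378.4, 222.4]), array([356.9, 235. ]), array([353. , 237.2])]
0.15 [array([382.5, 215. ]), array([379., 217.]), array([357.3, 229.5]), array([353.5, 231.7])]
0.16 [array([382.9, 211.8]), array([379.3, 213.8]), array([357.6, 226.2]), array([353.8, 228.4])]
0.17 [array([383.3, 208.6]), array([379.7, 210.6]), array([357.9, 222.9]), array([354. , 225.1])]
```

View pics/s3.png

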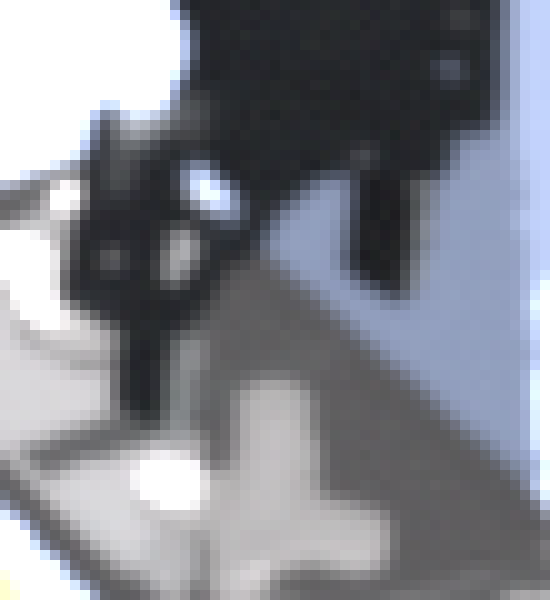

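```bash
python3 -c "
from h import *
import cv2
p,r=tcp();print(p)
f=lambda P:((proj('top',P)-[130,165]+.5)*7-.5).round()
for z in(.0356,.065):
  print(z,[f([p[0]+s*.9945,p[1]-s*.107,z]) for s in(-.057,-.0425,.0425,.057)])
i=camera('top')[165:250,130:230];i=np.clip(i.astype(float)*1.8,0,255).astype('uint8')
cv2.imwrite('pics/t3.png',cv2.resize(i,None,fx=7,fy=7,interpolation=3))"
```

```text
[0.52121139 0.18569639 0.02406724]
0.0356 [array([256., 507.]), array([262., 467.]), array([299., 236.]), array([306., 197.])]
0.065 [array([236., 503.]), array([243., 463.]), array([281., 226.]), array([287., 186.])]
```

View pics/t3.png

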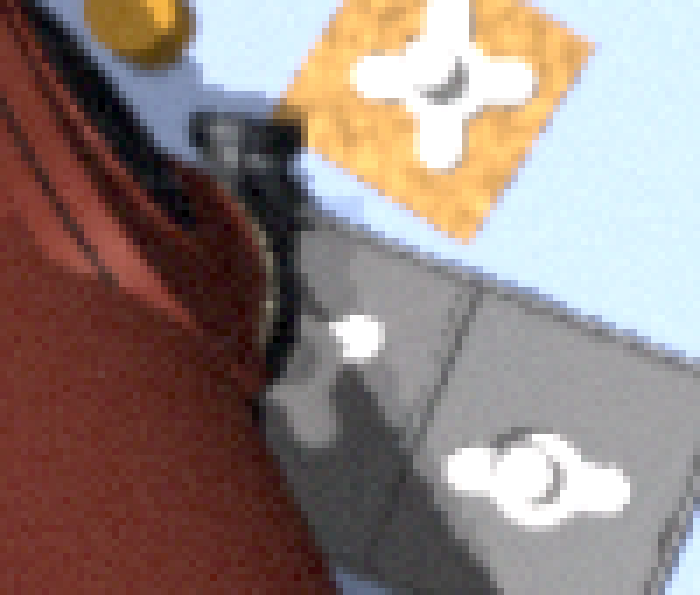

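```bash
python3 -m inch '[{"delta_pos":[0.003,0,0],"twist":[0,0,0],"fingers":0.2},{"delta_pos":[0.003,0,0],"twist":[0,0,0],"fingers":0.4},{"delta_pos":[0.003,0,0],"twist":[0,0,0],"fingers":0.4},{"delta_pos":[0.003,0,0],"twist":[0,0,0],"fingers":0.4},{"delta_pos":[0.003,0,0],"twist":[0,0,0],"fingers":0.4},{"delta_pos":[0.003,0,0],"twist":[0,0,0],"fingers":0.4}]'
python3 -c "
from h import *
import cv2
i=camera('scene')[215:275,340:395];i=np.clip(i.astype(float)*1.8,0,255).astype('uint8')
cv2.imwrite('pics/s4.png',cv2.resize(i,None,fx=10,fy=10,interpolation=3))"
```

```text
time_s: 3.77
tool_pos: [0.5213, 0.186, 0.023]
ee_rot: [0.707, 0.038, 0.705, -0.037]
wrist_force: [-0.4, -0.2, 0.6]
grip_width: 0.3
```

View pics/s4.png

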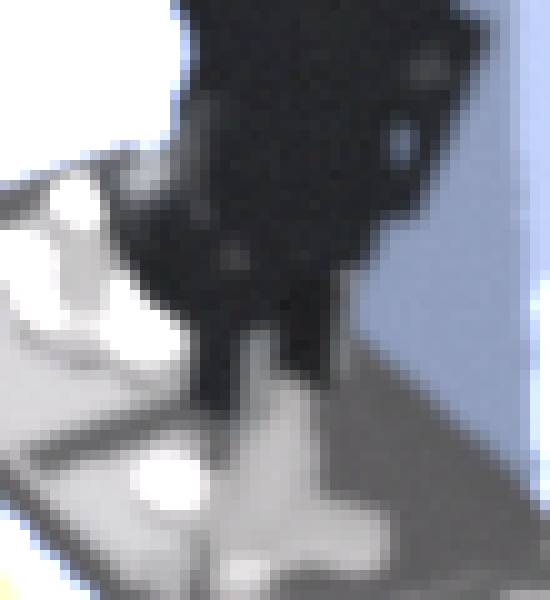

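```bash
python3 -m inch '[{"delta_pos":[0,0,0],"twist":[0,0,0],"fingers":0.5},{"delta_pos":[0,0,0],"twist":[0,0,0],"fingers":0.6},{"delta_pos":[0,0,0],"twist":[0,0,0],"fingers":0.8},{"delta_pos":[0,0,0],"twist":[0,0,0],"fingers":0.8},{"delta_pos":[0,0,0],"twist":[0,0,0],"fingers":0.8}]'
python3 -c "
from h import *
import cv2
i=camera('scene')[215:275,340:395];i=np.clip(i.astype(float)*1.8,0,255).astype('uint8')
cv2.imwrite('pics/s5.png',cv2.resize(i,None,fx=10,fy=10,interpolation=3))"
```

```text
time_s: 4.23
tool_pos: [0.5214, 0.1861, 0.0235]
ee_rot: [0.707, 0.038, 0.705, -0.037]
wrist_force: [-3.3, -0.8, 8.1]
grip_width: 0.101
```

View pics/s5.png

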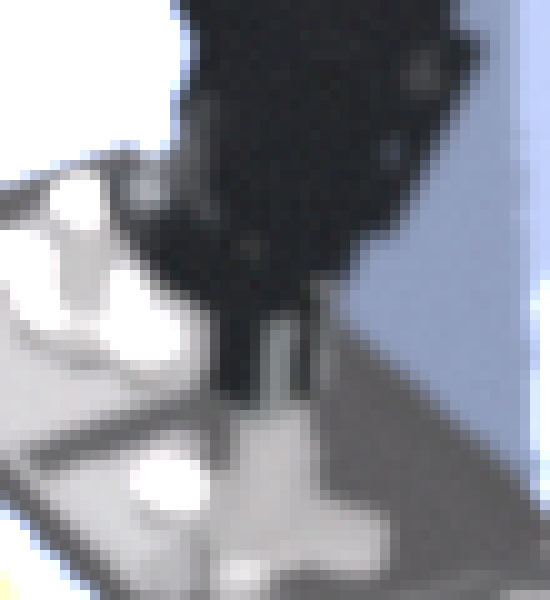

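```bash
python3 -m inch '[{"delta_pos":[-0.01,0,0],"twist":[0,0,0],"fingers":0.2},{"delta_pos":[-0.01,0,0],"twist":[0,0,0],"fingers":-0.2},{"delta_pos":[-0.01,0,0],"twist":[0,0,0],"fingers":-0.2},{"delta_pos":[-0.01,0,0],"twist":[0,0,0],"fingers":-0.2},{"delta_pos":[-0.01,0,0],"twist":[0,0,0],"fingers":-0.2},{"delta_pos":[0.01,0,0],"twist":[0,0,0],"fingers":-0.2},{"delta_pos":[0.025,0,0],"twist":[0,0,0],"fingers":-0.2},{"delta_pos":[0.04,0,0],"twist":[0,0,0],"fingers":-0.2},{"delta_pos":[0.04,0,0],"twist":[0,0,0],"fingers":-0.2},{"delta_pos":[0.04,0,0],"twist":[0,0,0],"fingers":-0.2}]'
python3 -c "
from h import *
import cv2
i=camera('scene')[215:275,340:395];i=np.clip(i.astype(float)*1.8,0,255).astype('uint8')
cv2.imwrite('pics/s6.png',cv2.resize(i,None,fx=10,fy=10,interpolation=3))"
```

```text
time_s: 5.12
tool_pos: [0.5208, 0.186, 0.0067]
ee_rot: [0.706, 0.038, 0.706, -0.037]
wrist_force: [0.1, -0.2, -0.4]
grip_width: 0.601
```

View pics/s6.png

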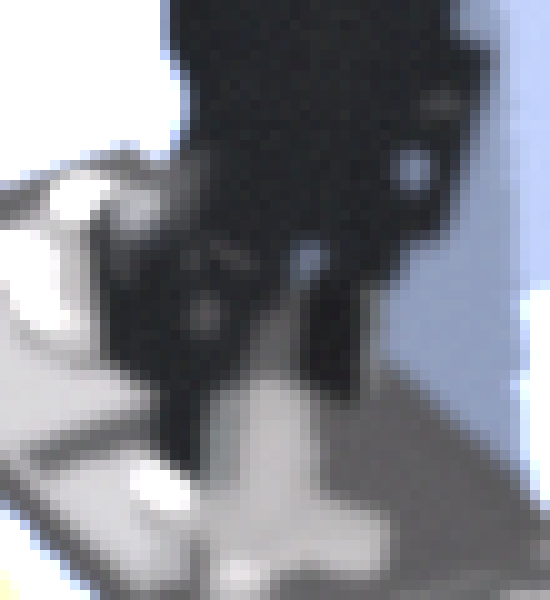

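```bash
python3 -m inch '[{"delta_pos":[0.01,0,0],"twist":[0,0,0],"fingers":-0.2},{"delta_pos":[0.013,0,0],"twist":[0,0,0],"fingers":-0.2},{"delta_pos":[0.013,0,0],"twist":[0,0,0],"fingers":0.2},{"delta_pos":[0.013,0,0],"twist":[0,0,0],"fingers":0.4},{"delta_pos":[0.013,0,0],"twist":[0,0,0],"fingers":0.5},{"delta_pos":[0.013,0,0],"twist":[0,0,0],"fingers":0.6},{"delta_pos":[0.013,0,0],"twist":[0,0,0],"fingers":0.8},{"delta_pos":[0.013,0,0],"twist":[0,0,0],"fingers":1},{"delta_pos":[0.013,0,0],"twist":[0,0,0],"fingers":1},{"delta_pos":[0.013,0,0],"twist":[0,0,0],"fingers":1}]'
python3 -c "
from h import *
import cv2
i=camera('scene')[215:275,340:395];i=np.clip(i.astype(float)*1.8,0,255).astype('uint8')
cv2.imwrite('pics/s7.png',cv2.resize(i,None,fx=10,fy=10,interpolation=3))"
```

```text
time_s: 6.0
tool_pos: [0.5214, 0.1862, 0.0023]
ee_rot: [0.707, 0.038, 0.705, -0.037]
wrist_force: [-1.7, -0.9, 5.8]
grip_width: 0.21
```

View pics/s7.png

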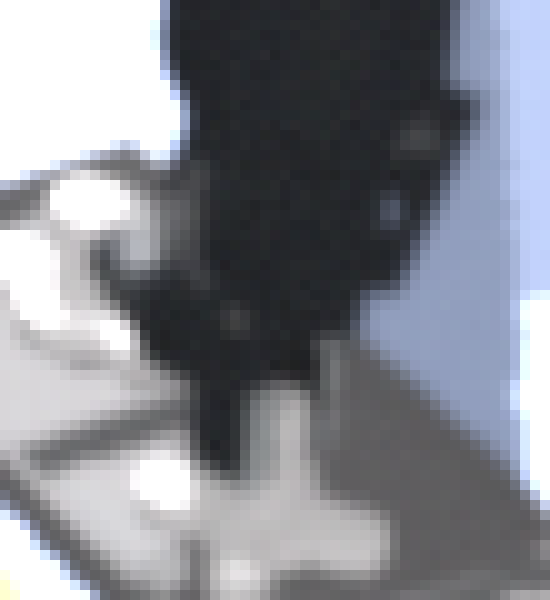

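```bash
python3 -m inch '[{"delta_pos":[-0.02,0,0],"twist":[0,0,0],"fingers":1},{"delta_pos":[-0.06,0,0],"twist":[0,0,0],"fingers":1},{"delta_pos":[-0.12,0,0],"twist":[0,0,0],"fingers":1},{"delta_pos":[-0.2,0,0],"twist":[0,0,0],"fingers":1},{"delta_pos":[-0.28,0,0],"twist":[0,0,0],"fingers":1},{"delta_pos":[-0.33,0,0],"twist":[0,0,0],"fingers":1},{"delta_pos":[-0.33,0,0],"twist":[0,0,0],"fingers":1},{"delta_pos":[-0.33,0,0],"twist":[0,0,0],"fingers":1}]'
python3 -c "
from h import *
import cv2
i=camera('scene')[150:290,290:430]
cv2.imwrite('pics/s8.png',cv2.resize(i,None,fx=4.2,fy=4.2,interpolation=3))
print(tcp()[0])"
```

```text
time_s: 6.72
tool_pos: [0.5217, 0.1863, 0.1356]
ee_rot: [0.708, 0.038, 0.704, -0.037]
wrist_force: [1.0, 0.2, -1.4]
grip_width: 0.211
[0.52091142 0.18591015 0.13418533]
```

View pics/s8.png

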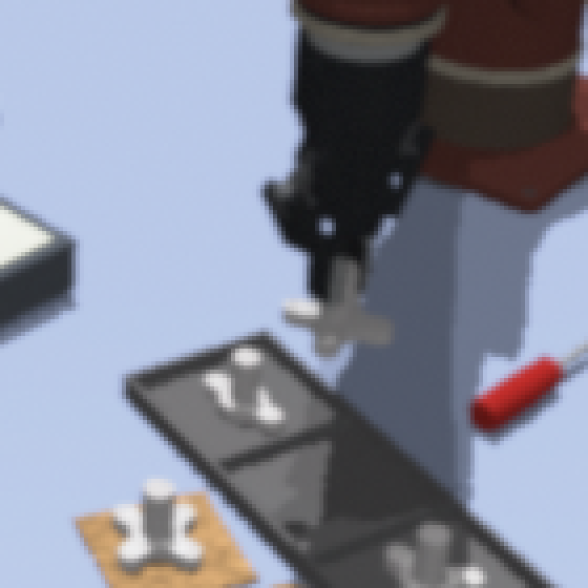

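```bash
python3 -c "
from h import *
goal([.5175,-.1755,.13],np.radians(-5.7))
import cv2
cv2.imwrite('pics/w.png',cv2.resize(cv2.imread('pics/scene0.png')[175:240,210:315],None,fx=7,fy=7,interpolation=3))"
```

```text
delta_pos [ 0.0099 -0.8993  0.0874]
twist [-0.0044  0.0015 -0.0005] deg 0.4165606816663853
```

View pics/w.png

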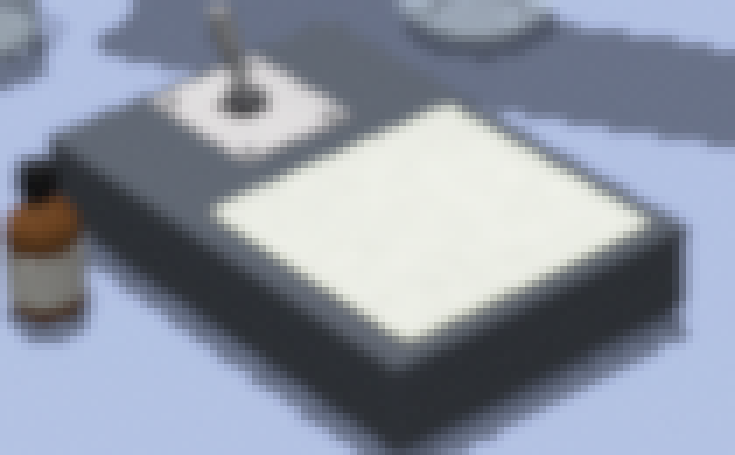

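```bash
python3 -c "
from h import *
g=lambda u,v,z:atz('scene',(u+.5)/7-.5+210,(v+.5)/7-.5+175,z)
W=np.array([g(448,103,.052),g(650,222,.052),g(407,341,.052),g(213,212,.052)]);print(W.round(4),W.mean(0).round(4))
print('collar',g(242,98,.057).round(4))
"
python3 -m inch '[{"delta_pos":[0,-0.898,0.087],"twist":[0,0,0],"fingers":1},{"delta_pos":[0,-0.898,0.087],"twist":[0,0,0],"fingers":1},{"delta_pos":[0,-0.898,0.087],"twist":[0,0,0],"fingers":1},{"delta_pos":[0,-0.898,0.087],"twist":[0,0,0],"fingers":1},{"delta_pos":[0,-0.898,0.087],"twist":[0,0,0],"fingers":1},{"delta_pos":[0,-0.898,0.087],"twist":[0,0,0],"fingers":1},{"delta_pos":[0,-0.898,0.087],"twist":[0,0,0],"fingers":1},{"delta_pos":[0,-0.898,0.087],"twist":[0,0,0],"fingers":1},{"delta_pos":[0.05,-0.898,0.087],"twist":[0,0,0],"fingers":1},{"delta_pos":[0.1,-0.898,0.087],"twist":[0,0,0],"fingers":1},{"delta_pos":[0.14,-0.898,0.087],"twist":[0,0,0],"fingers":1},{"delta_pos":[0.14,-0.898,0.087],"twist":[0,0,0],"fingers":1},{"delta_pos":[0.14,-0.898,0.087],"twist":[0,0,0],"fingers":1}]'
python3 -c "
from h import *
import cv2
i=camera('scene')[150:250,205:325]
cv2.imwrite('pics/s9.png',cv2.resize(i,None,fx=6,fy=6,interpolation=3))
cv2.imwrite('pics/t9.png',cv2.resize(camera('top')[175:270,265:395],None,fx=6,fy=6,interpolation=3))
p=tcp()[0];print(p)
u=p[2]+.0017
print(((proj('scene',[p[0],p[1],u])-[205,150]+.5)*6-.5).round(),((proj('scene',[p[0],p[1],u+.045])-[205,150]+.5)*6-.5).round())"
```

```text
[[ 0.4373 -0.2367  0.052 ]
 [ 0.4536 -0.0963  0.052 ]
 [ 0.593  -0.1112  0.052 ]
 [ 0.5777 -0.2481  0.052 ]] [ 0.5154 -0.1731  0.052 ]
collar [ 0.5047 -0.3066  0.057 ]
time_s: 7.85
tool_pos: [0.516, -0.1743, 0.0762]
ee_rot: [0.706, 0.038, 0.707, -0.037]
wrist_force: [-0.9, -0.3, 0.7]
grip_width: 0.208
[ 0.5177951  -0.17445544  0.07834886]
[392. 290.] [389. 214.]
```

View pics/s9.png

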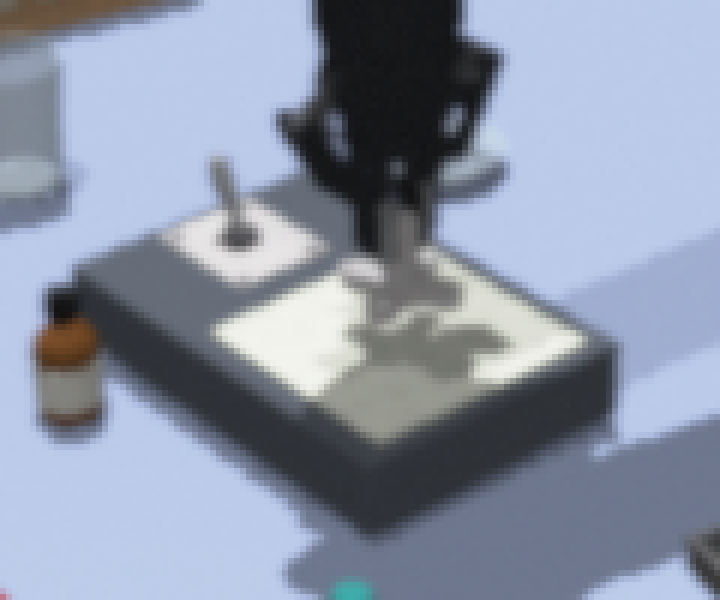

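View pics/t9.png

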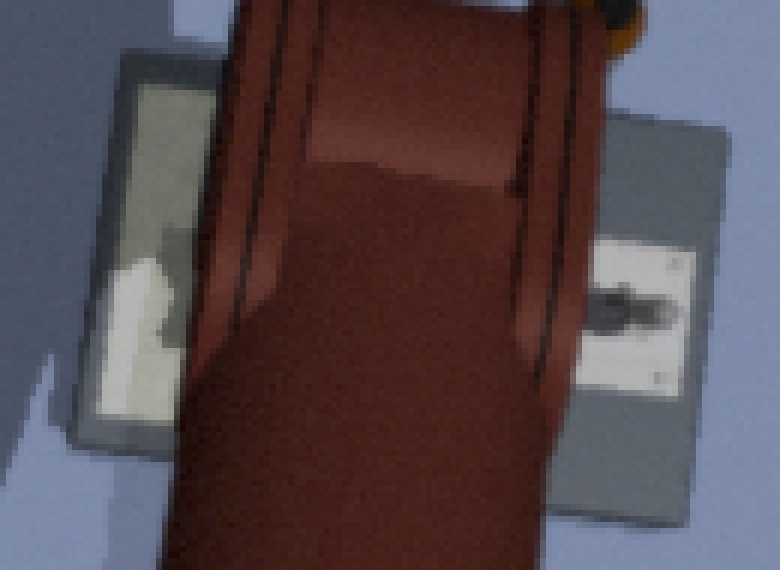

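```bash
python3 -c "
from h import *
import cv2
g=lambda u,v,z:atz('scene',(u+.5)/6-.5+205,(v+.5)/6-.5+150,z).round(4)
for q in((405,280),(402,283),(405,275)):print(g(*q,.090))
i=camera('scene')[170:220,245:295];i=np.clip(i.astype(float)*1.5,0,255).astype('uint8')
cv2.imwrite('pics/s10.png',cv2.resize(i,None,fx=12,fy=12,interpolation=3))
print(tcp()[0])
"
```

```text
[ 0.5178 -0.1646  0.09  ]
[ 0.5209 -0.1637  0.09  ]
[ 0.5142 -0.1681  0.09  ]
[ 0.51810703 -0.17455748  0.07875257]
```

View pics/s10.png

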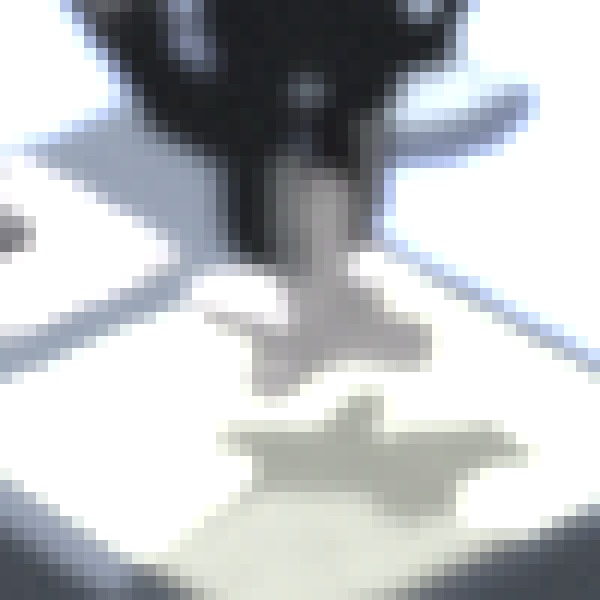

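```bash
python3 -m inch '[{"delta_pos":[0.02,0,0],"twist":[0,0,0],"fingers":1},{"delta_pos":[0.04,0,0],"twist":[0,0,0],"fingers":1},{"delta_pos":[0.055,0,0],"twist":[0,0,0],"fingers":1},{"delta_pos":[0.062,0,0],"twist":[0,0,0],"fingers":1},{"delta_pos":[0.062,0,0],"twist":[0,0,0],"fingers":1},{"delta_pos":[0.062,0,0],"twist":[0,0,0],"fingers":1}]'
python3 -c "
from h import *
import cv2
i=camera('scene')[170:230,235:305];i=np.clip(i.astype(float)*1.3,0,255).astype('uint8')
cv2.imwrite('pics/s11.png',cv2.resize(i,None,fx=10,fy=10,interpolation=3))
print(tcp()[0],((proj('scene',[.5154,-.1731,.062])-[235,170]+.5)*10-.5).round())
goal([.5175,-.175,.050],np.radians(-5.7))
"
```

```text
time_s: 8.5
tool_pos: [0.5181, -0.1744, 0.0537]
ee_rot: [0.707, 0.037, 0.705, -0.037]
wrist_force: [-0.1, 0.1, -0.8]
grip_width: 0.207
[ 0.51830269 -0.17455596  0.05402665] [363. 332.]
delta_pos [ 0.0101 -0.0013 -0.0019]
twist [-0.0038  0.0021 -0.0004] deg 0.38975601768173834
```

View pics/s11.png

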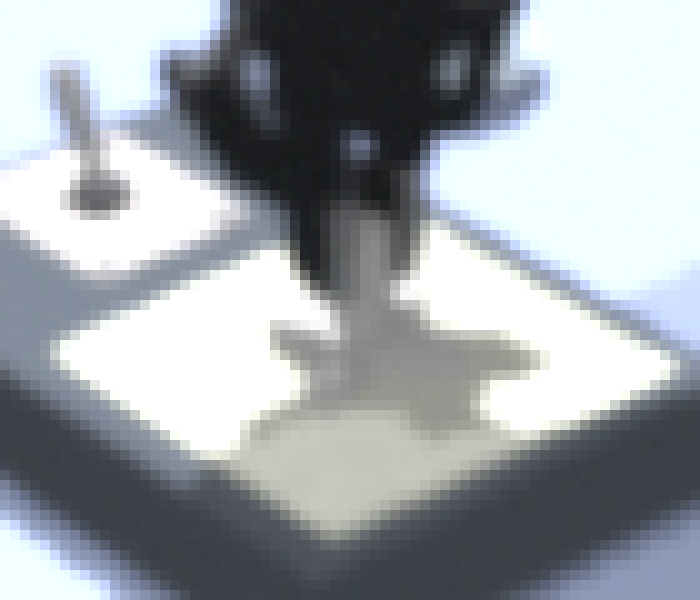

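```bash
python3 -m inch '[{"delta_pos":[0.003,0,-0.001],"twist":[0,0,0],"fingers":1},{"delta_pos":[0.005,0,-0.001],"twist":[0,0,0],"fingers":1},{"delta_pos":[0.007,0,-0.001],"twist":[0,0,0],"fingers":1},{"delta_pos":[0.007,0,-0.001],"twist":[0,0,0],"fingers":1}]'
```

```text
time_s: 8.88
tool_pos: [0.5179, -0.1745, 0.0512]
ee_rot: [0.707, 0.037, 0.705, -0.037]
wrist_force: [0.4, -0.3, -1.5]
grip_width: 0.208
```

```bash
python3 -m inch '[{"delta_pos":[0.001,0,0],"twist":[0,0,0],"fingers":1},{"delta_pos":[0.002,0,0],"twist":[0,0,0],"fingers":1},{"delta_pos":[0.002,0,0],"twist":[0,0,0],"fingers":1}]'
```

```text
time_s: 9.13
tool_pos: [0.5179, -0.1745, 0.0504]
ee_rot: [0.707, 0.037, 0.705, -0.037]
wrist_force: [0.1, 0.1, -0.5]
grip_width: 0.21
```

```bash
python3 -m inch '[{"delta_pos":[0.002,0,0],"twist":[0,0,0],"fingers":1},{"delta_pos":[0.0035,0,0],"twist":[0,0,0],"fingers":1},{"delta_pos":[0.0035,0,0],"twist":[0,0,0],"fingers":1}]'
```

```text
time_s: 9.38
tool_pos: [0.518, -0.1746, 0.0503]
ee_rot: [0.707, 0.037, 0.705, -0.037]
wrist_force: [-7.0, 1.3, 13.3]
grip_width: 0.204
```

```bash
python3 -c "
from h import *
import cv2
i=camera('scene')[170:230,235:305];i=np.clip(i.astype(float)*1.3,0,255).astype('uint8')
cv2.imwrite('pics/s12.png',cv2.resize(i,None,fx=10,fy=10,interpolation=3));print(sense()['wrist_force'],tcp()[0])"
```

```text
[-6.26416208  1.34590255 13.68397857] [ 0.5179967  -0.17458267  0.05029098]
```

View pics/s12.png

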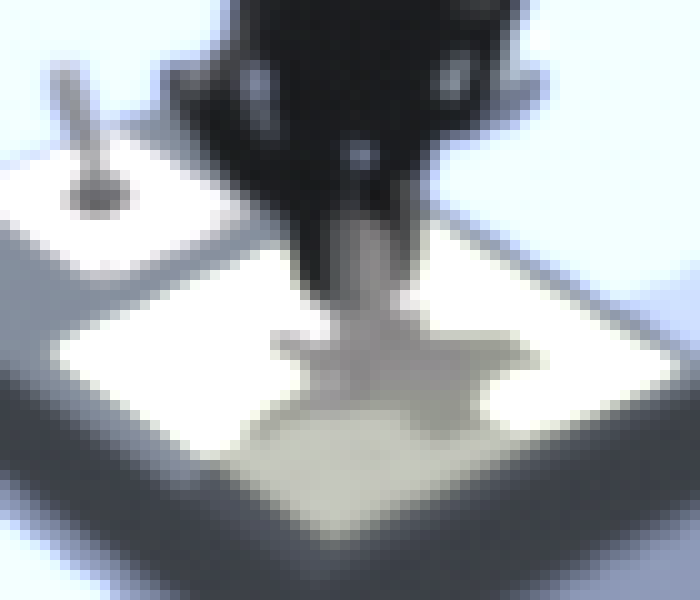

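```bash
python3 -m inch '[{"delta_pos":[0,0,0],"twist":[0,0,0],"fingers":0.5},{"delta_pos":[0,0,0],"twist":[0,0,0],"fingers":0.4},{"delta_pos":[0,0,0],"twist":[0,0,0],"fingers":0.3},{"delta_pos":[0,0,0],"twist":[0,0,0],"fingers":0},{"delta_pos":[0,0,0],"twist":[0,0,0],"fingers":-0.2},{"delta_pos":[0,0,0],"twist":[0,0,0],"fingers":-0.2},{"delta_pos":[-0.04,0,0],"twist":[0,0,0],"fingers":-0.2},{"delta_pos":[-0.1,0,0],"twist":[0,0,0],"fingers":-0.2},{"delta_pos":[-0.18,0,0],"twist":[0,0,0],"fingers":-0.2},{"delta_pos":[-0.26,0,0],"twist":[0,0,0],"fingers":-0.2},{"delta_pos":[-0.26,0,0],"twist":[0,0,0],"fingers":-0.2},{"delta_pos":[-0.26,0,0],"twist":[0,0,0],"fingers":-0.2}]'
python3 -c "
from h import *
import cv2
i=camera('scene')[165:240,215:305]
cv2.imwrite('pics/s13.png',cv2.resize(i,None,fx=8,fy=8,interpolation=3));print(tcp()[0])
print(((proj('scene',[.5154,-.1731,.062])-[215,165]+.5)*8-.5).round(),((proj('scene',[.5154,-.1731,.097])-[215,165]+.5)*8-.5).round())"
```

```text
time_s: 10.43
tool_pos: [0.5189, -0.1749, 0.1562]
ee_rot: [0.709, 0.037, 0.704, -0.038]
wrist_force: [-1.0, 0.2, -0.2]
grip_width: 0.596
[ 0.51779624 -0.17469289  0.15445948]
[450. 305.] [448. 228.]
```

View pics/s13.png

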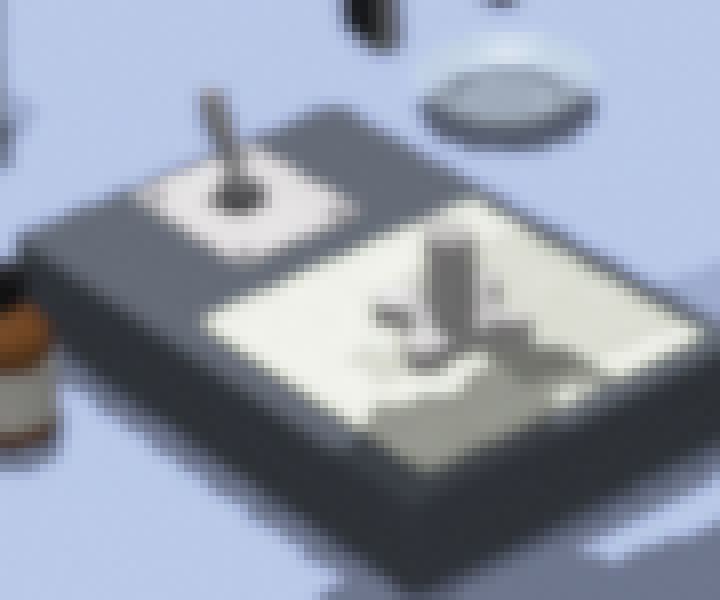

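```bash
python3 -c "
from h import *
goal([.4997,-.3553,.12],np.radians(-5.7))"
```

```text
delta_pos [ 0.0863 -0.4537  0.0022]
twist [-0.0039  0.0028  0.0002] deg 0.431738943299043
```

```bash
python3 -m inch '[{"delta_pos":[0,-0.2,0.002],"twist":[0,0,0],"fingers":1},{"delta_pos":[0,-0.454,0.002],"twist":[0,0,0],"fingers":1},{"delta_pos":[0,-0.454,0.002],"twist":[0,0,0],"fingers":1},{"delta_pos":[0,-0.454,0.002],"twist":[0,0,0],"fingers":1},{"delta_pos":[0,-0.454,0.002],"twist":[0,0,0],"fingers":1},{"delta_pos":[0.05,-0.454,0.002],"twist":[0,0,0],"fingers":1},{"delta_pos":[0.086,-0.454,0.002],"twist":[0,0,0],"fingers":1},{"delta_pos":[0.15,-0.454,0.002],"twist":[0,0,0],"fingers":1},{"delta_pos":[0.15,-0.454,0.002],"twist":[0,0,0],"fingers":1},{"delta_pos":[0.15,-0.454,0.002],"twist":[0,0,0],"fingers":1}]'
python3 -c "
from h import *
import cv2
i=camera('scene')[140:230,200:305]
cv2.imwrite('pics/s14.png',cv2.resize(i,None,fx=7,fy=7,interpolation=3));
cv2.imwrite('pics/t14.png',cv2.resize(camera('top')[175:270,265:395],None,fx=6,fy=6,interpolation=3))
p=tcp()[0];print(p)
f=lambda P:((proj('scene',P)-[200,140]+.5)*7-.5).round()
print(f([p[0],p[1],p[2]]),f([p[0],p[1],p[2]+.026]))"
```

```text
time_s: 11.32
tool_pos: [0.4982, -0.3543, 0.0923]
ee_rot: [0.706, 0.038, 0.706, -0.036]
wrist_force: [-0.6, 0.1, 0.3]
grip_width: 0.001
[ 0.49999113 -0.35536712  0.09512341]
[244. 236.] [241. 187.]
```

View pics/s14.png

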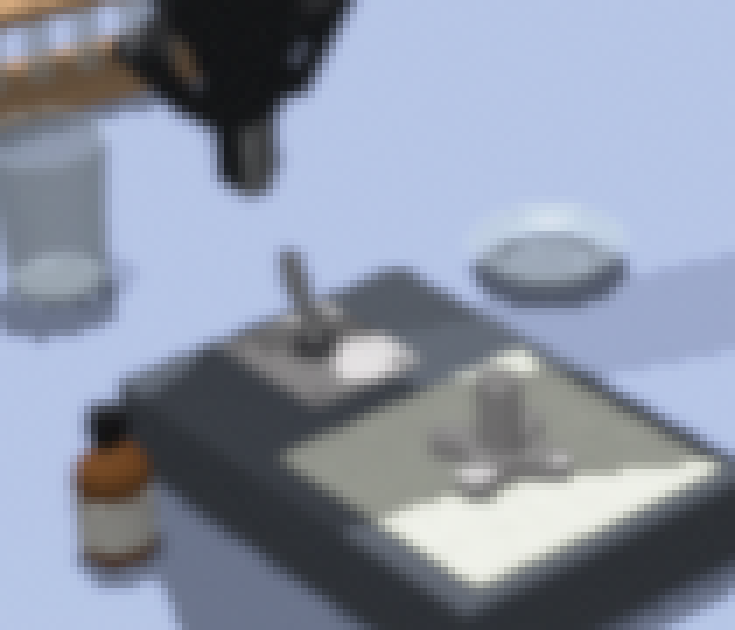

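View pics/t14.png

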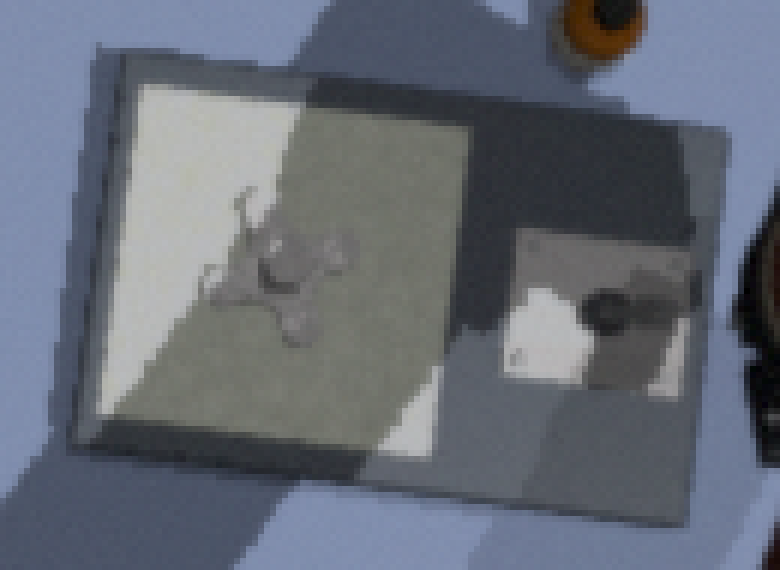

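```bash
python3 -c "
from h import *
p=tcp()[0]
f=lambda P:((proj('top',P)-[265,175]+.5)*6-.5).round()
for z in(.095,.121,.14,.17,.25):print(f([p[0],p[1],z]))
c=lambda u,v,z:atz('top',(u+.5)/6-.5+265,(v+.5)/6-.5+175,z).round(4)
print('cam shaft top',c(280,257,.097),'arms mean',np.mean([c(246,205,.062),c(340,250,.062),c(298,330,.062),c(212,287,.062)],0),'bat tip',c(668,312,.092))
"
```

```text
[737. 318.]
[752. 314.]
[763. 311.]
[782. 306.]
[839. 291.]
cam shaft top [ 0.5193 -0.1706  0.097 ] arms mean [ 0.5176   -0.170625  0.062   ] bat tip [ 0.5018 -0.3283  0.092 ]
```

```bash
python3 -m inch '[{"delta_pos":[0,-0.015,0],"twist":[0,0,0],"fingers":1},{"delta_pos":[0.04,-0.015,0],"twist":[0,0,0],"fingers":1},{"delta_pos":[0.08,-0.015,0],"twist":[0,0,0],"fingers":1},{"delta_pos":[0.108,-0.015,0],"twist":[0,0,0],"fingers":1},{"delta_pos":[0.108,-0.015,0],"twist":[0,0,0],"fingers":1},{"delta_pos":[0.108,-0.015,0],"twist":[0,0,0],"fingers":1}]'
python3 -c "
from h import *
import cv2
i=camera('scene')[140:230,200:305]
cv2.imwrite('pics/s15.png',cv2.resize(i,None,fx=7,fy=7,interpolation=3));
cv2.imwrite('pics/t15.png',cv2.resize(camera('top')[175:270,265:395],None,fx=6,fy=6,interpolation=3))
print(tcp()[0])"
```

```text
time_s: 11.92
tool_pos: [0.4995, -0.3615, 0.0522]
ee_rot: [0.708, 0.037, 0.705, -0.037]
wrist_force: [-0.9, -0.3, 0.4]
grip_width: 0.001
[ 0.50020844 -0.36180184  0.05311969]
```

View pics/s15.png

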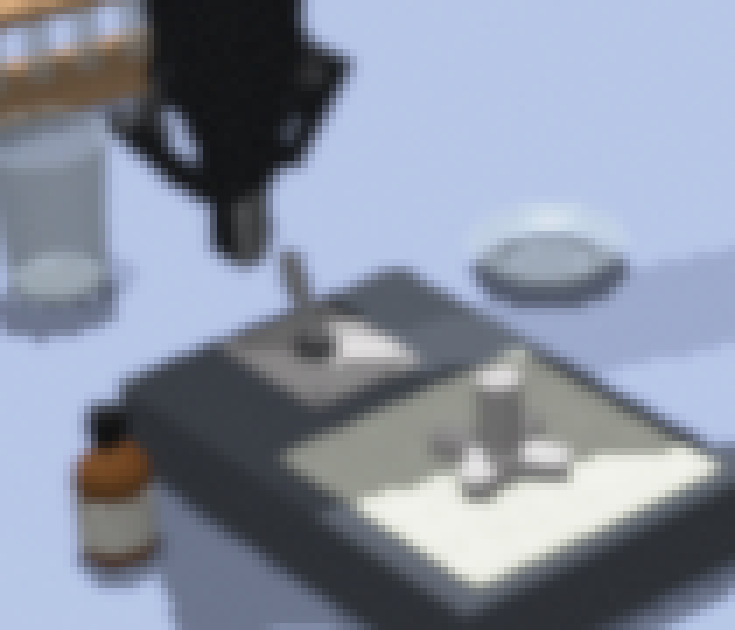

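View pics/t15.png

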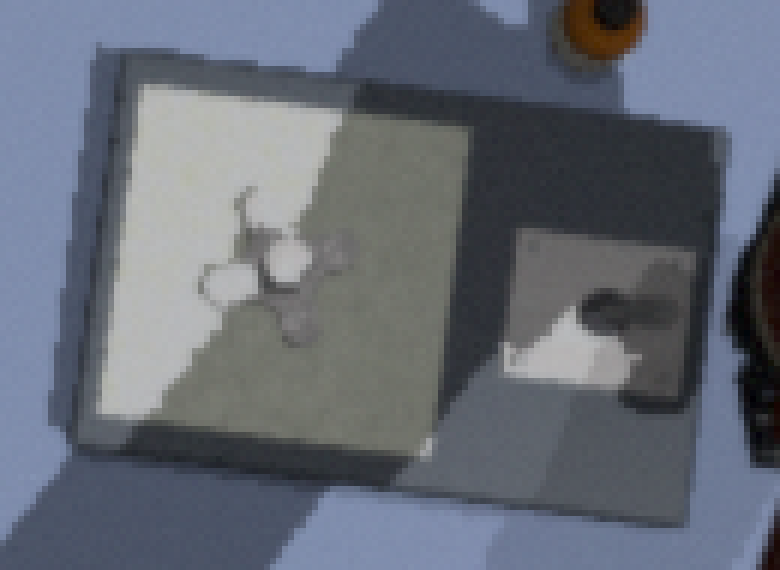

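```bash
python3 -m inch '[{"delta_pos":[0.012,0,0],"twist":[0,0,0],"fingers":1},{"delta_pos":[0.012,0.03,0],"twist":[0,0,0],"fingers":1},{"delta_pos":[0.012,0.05,0],"twist":[0,0,0],"fingers":1},{"delta_pos":[0.012,0.065,0],"twist":[0,0,0],"fingers":1},{"delta_pos":[0.012,0.08,0],"twist":[0,0,0],"fingers":1}]'
```

```text
time_s: 12.43
tool_pos: [0.504, -0.3299, 0.0491]
ee_rot: [0.709, 0.036, 0.704, -0.038]
wrist_force: [-0.8, -2.3, 2.6]
grip_width: 0.004
```

```bash
python3 -m inch '[{"delta_pos":[0,0.012,0],"twist":[0,0,0],"fingers":1},{"delta_pos":[0,0.024,0],"twist":[0,0,0],"fingers":1},{"delta_pos":[0,0.036,0],"twist":[0,0,0],"fingers":1},{"delta_pos":[0,0.046,0],"twist":[0,0,0],"fingers":1},{"delta_pos":[0,0.046,0],"twist":[0,0,0],"fingers":1}]'
python3 -c "
from h import *
import cv2
i=camera('scene')[140:230,200:305]
cv2.imwrite('pics/s16.png',cv2.resize(i,None,fx=7,fy=7,interpolation=3));print(tcp()[0])"
```

```text
time_s: 12.85
tool_pos: [0.5056, -0.3136, 0.0491]
ee_rot: [0.709, 0.035, 0.704, -0.04]
wrist_force: [1.2, -8.5, -1.5]
grip_width: -0.001
[ 0.50560423 -0.31361403  0.04906523]
```

View pics/s16.png

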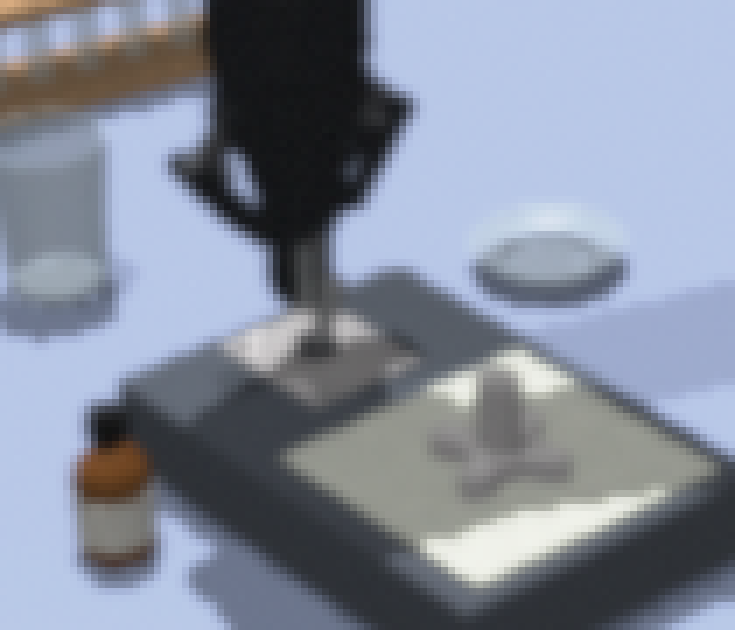

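```bash
python3 -m inch '[{"delta_pos":[0,0.01,0],"twist":[0,0,0],"fingers":1},{"delta_pos":[0,0.018,0],"twist":[0,0,0],"fingers":1},{"delta_pos":[0,0.018,0],"twist":[0,0,0],"fingers":1},{"delta_pos":[0,0.018,0],"twist":[0,0,0],"fingers":1}]'
python3 -c "
from h import *
import cv2
i=camera('scene')[140:230,200:305]
cv2.imwrite('pics/s17.png',cv2.resize(i,None,fx=7,fy=7,interpolation=3));print(tcp()[0])"
```

```text
time_s: 13.23
tool_pos: [0.5055, -0.3131, 0.0493]
ee_rot: [0.709, 0.035, 0.703, -0.044]
wrist_force: [1.8, -20.9, -7.0]
grip_width: -0.003
[ 0.50550894 -0.31316722  0.04933578]
```

View pics/s17.png

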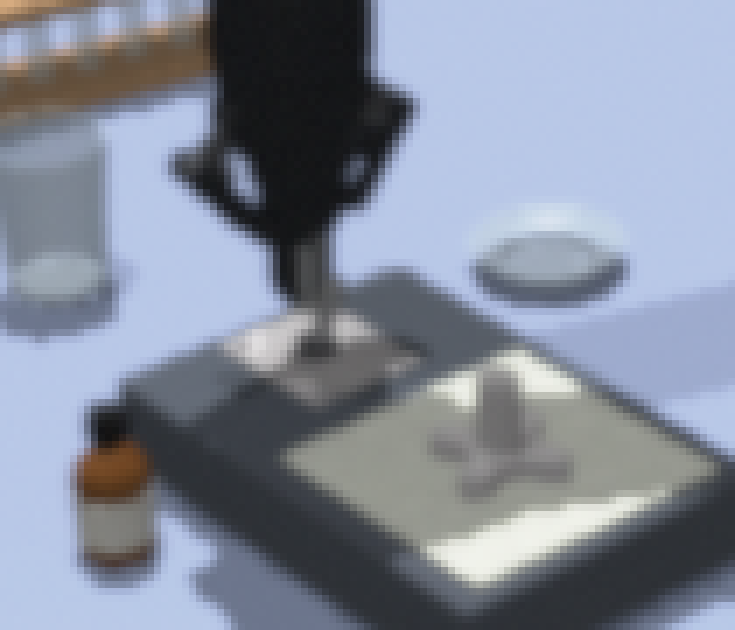

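The force rise at this position fits the bat already resting on its "on" stop, so I'm backing off to look.

```bash
python3 -m inch '[{"delta_pos":[0,-0.03,0],"twist":[0,0,0],"fingers":1},{"delta_pos":[0,-0.08,0],"twist":[0,0,0],"fingers":1},{"delta_pos":[0,-0.13,0],"twist":[0,0,0],"fingers":1},{"delta_pos":[0,-0.13,0],"twist":[0,0,0],"fingers":1},{"delta_pos":[-0.08,-0.13,0],"twist":[0,0,0],"fingers":1},{"delta_pos":[-0.16,-0.13,0],"twist":[0,0,0],"fingers":1},{"delta_pos":[-0.25,-0.13,0],"twist":[0,0,0],"fingers":1},{"delta_pos":[-0.25,-0.13,0],"twist":[0,0,0],"fingers":1},{"delta_pos":[-0.25,-0.13,0],"twist":[0,0,0],"fingers":1}]'
python3 -c "
from h import *
import cv2
s=camera('scene');t=camera('top');cv2.imwrite('pics/sf.png',s);cv2.imwrite('pics/tf.png',t)
cv2.imwrite('pics/s18.png',cv2.resize(s[140:230,200:305],None,fx=7,fy=7,interpolation=3))
cv2.imwrite('pics/t18.png',cv2.resize(t[175:270,265:395],None,fx=6,fy=6,interpolation=3))
print(tcp()[0])"
```

```text
time_s: 14.03
tool_pos: [0.5004, -0.3635, 0.1523]
ee_rot: [0.711, 0.034, 0.701, -0.044]
wrist_force: [-0.1, -0.2, -0.9]
grip_width: -0.004
[ 0.49860396 -0.3627301   0.14909806]
```

View pics/s18.png

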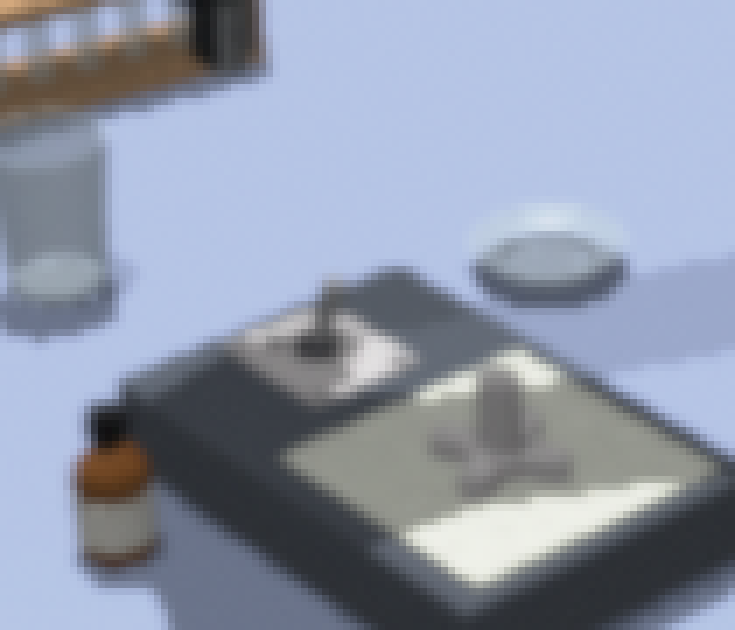

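View pics/t18.png

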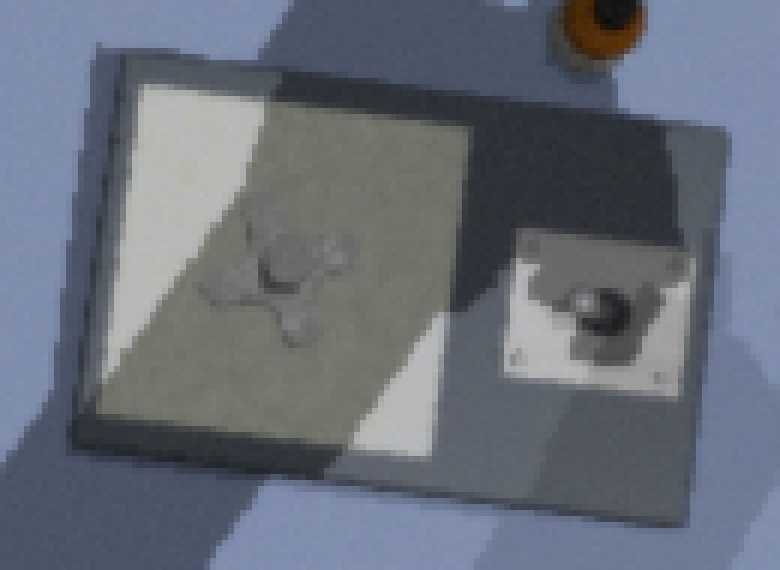

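View pics/tf.png

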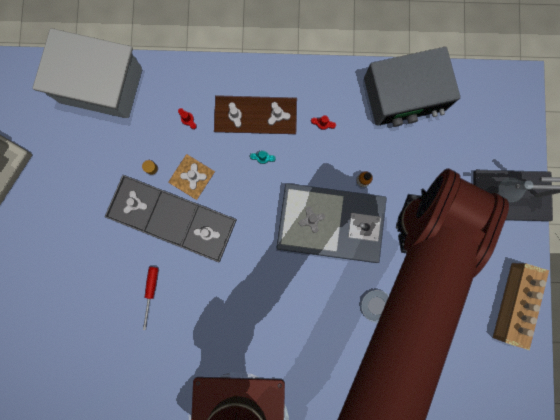

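The toggle now leans towards the window: in the top crop its tip is at (583,298) and the collar at (603,310). The cam hub is at (278,270) and the window centre at (284,271), about 3 mm apart. The other cams, samples and bystanders look unmoved, and the robot is clear, so I'm handing in.

```bash
python3 -c "
from h import *
s=sense();print(s['time_s'],s['wrist_force'],s['tool_pos'],abs(s['qd']).max())
print(close_job())"
```

```text
14.1333 [ 0.02267528  0.3974727  -0.53838919] [ 0.49860396 -0.3627301   0.14909806] 0.015217357474185227
the job is handed in; nothing more can be done
None
```

I set the four-armed cam from the middle bin, which matches the sample on the cork card, shaft up on the light box's window. I then flipped the lamp toggle over towards the window and handed the job in at 14.1 s.

**Last checks:**
- **Cam:** both cameras show it upright and about 2–3 mm from the window's centre.
- **Toggle:** it leans towards the window in both views. The lamp being lit was not checked separately.
- **Surroundings:** by eye in the last top view, the other two cams, the samples and the rest of the bench look unmoved. The gripper is clear of everything.

**What disagreed or failed:**
- **Height offset:** the fingertips sat about 25 mm higher than the reported TCP position suggested. My first close therefore passed over the shaft top, pressing on it with about 8 N. I reopened, went lower and gripped properly.
- **Camera mismatch:** the two cameras differed by up to 5 mm on the cam's position.
- **Contact forces:** setting the cam down peaked at about 14 N. The toggle push reached about 21 N because I pressed a little further after the bat was already on its stop.

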